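Unclip the ball dish and present its lip to the orange cup

TASK

In the ski workshop a steel ball lies loose in a white dish that is clipped on a short rail. Lift the dish by its black handle straight up off the rail against the sprung catch, bring it over the black rubber mat, turn it about a quarter turn so that its orange pouring lip points at the orange cup, and finish still holding it there, level, still and about 10 cm above the middle of the mat (do not put it down or pour). Keep the ball inside the blue ring all the time, and leave the cups, the wax block and the brush where they are.

Things in the scene. Friction and masses are not known exactly. Their poses are not given: they have to be found in the camera images.
- dish: white round dish 120 mm across, 0.17 to 0.35 kg, to be carried. Origin: middle of the underside of its foot plate, on the rail's top; z up. +x points along its orange pouring lip. Two saddle cheeks hang astride the rail to 24 mm below the origin. Two bail posts at y = +-56 mm carry the black handle. The dish's slope is 6 degrees, beyond 36 mm radius 15 degrees; rim 17 mm above the origin.
- dish_handle (a point): middle of the black handle bar of the dish, 85 mm straight above the dish's origin, axes as the dish's. The bar is 118 mm long along y, 14 mm thick along x and 18 mm high: pinch it from above across its thickness, the fingers closing along the dish's x.
- dish_lip (a point): tip of the orange pouring lip, 82 mm from the dish's centre along its +x, 17 mm above its origin; the lip is 26 mm wide
- dish_floor (a point): middle of the flat floor (12 mm radius) of the dish, 8 mm above the dish's origin. A blue ring of 30 mm radius is painted round it
- ball: loose steel ball of 22 mm diameter, 44 g, lying in the middle of the dish; origin at its centre
- rail: fixed aluminium bar 20 x 200 x 20 mm along its y axis, top 75 mm above the bench, on two posts and a dark base plate 100 x 220 mm; origin at bench level under its middle. The dish sits astride its middle, lip towards the rail's +x, between two red stop blocks 4 mm high (1.5 mm play). Its yaw is within 0.3 rad of the bench's axes, so the lip starts pointing away from the robot.
- rail_catch (a point): sprung yellow roller (blue housing) on the rail's +x side, above a bead on the dish's cheek, at 63 mm height. Lifting must push it outwards: 4 to 9 N besides the weight, strongest about 4 mm up, gone after 12 mm. 30 mm of straight lift clears the rail
- mat: fixed square black ribbed rubber mat, 170 x 170 mm, 4 mm thick; origin in the middle of its underside on the bench. It lies on the other side of the bench from the rail (rail left and mat right, or the reverse)
- cup_orange: orange cup standing open, 68 mm wide at the rim, 55 mm high, origin in the middle of its underside. It stands left or right of the mat, 125 to 155 mm from the mat's middle, about a quarter turn from where the dish's lip points at the start. The lip shall point at it
- cup_blue: blue cup of the same size on the opposite side of the mat; bystander
- wax: yellow wax block 50 x 85 x 28 mm, bystander beyond the work; origin in the middle of its underside
- brush: hand brush lying beyond the work, bystander; origin at its underside
There are look-alikes about, which are no part of the job. There is more than one size of the dish; the job needs the middle-sized.

How it is judged:
By the outcome, as a careful person would: the job done as asked, in the order asked, and still so for the second after the job is handed in, while the arm keeps its last pose, push and grip.
It also fails if it takes over 56 s, if anything falls off the work surface, if the arm or the gripper's body presses on something with over 40 N, if the wrist force passes 120 N, or if a joint passes its speed limit or range.

ROBOT

A 6-joint arm with a two-finger parallel gripper is mounted at the origin on the work surface. World frame = base frame: x ahead of the robot, y to its left, z up, the work surface at z = 0. Lengths are in mm, angles in rad, forces in N, time in s.
With the tool pointing down it reaches from about 400 to 925 mm from the base axis. Payload 12.5 kg.
Tool frame: the origin (TCP) lies on the mounting face of the last link; the fingertips stand 190 mm ahead of it and the grasp point (between the pads) lies 171 mm ahead of it; x points along the fingers, y is the direction in which the jaws open and shut, and the axes are right-handed (so a half turn about x gives the same grasp; the last joint's range is limited). The gripper opens to 95 mm and grips with 3 to 60 N. Pads are 20 mm wide; open, the fingers measure 119 mm over their backs; the gripper's body (75 mm by 180 mm) begins 59 mm behind the grasp point.
Start: joints at [-1.253, 0.491, 1.559, -0, 1.092, -0.106], TCP at [257.036, -569.7, 404.761] pointing down, gripper open.
Joint ranges: [-3.1, 3.1], [-0.84, 2.19], [0.05, 2.79], [-1.13, 4.28], [0.06, 2.93], [-2.69, 2.69]. Speed limits (rad/s): [2.22, 2.22, 2.79, 3.14, 3.14, 3.14].

INTERFACE

Orientations are given as [roll, pitch, yaw] about the fixed x, y, z axes, in that order (R = Rz(yaw) Ry(pitch) Rx(roll)).
In Python, from cell import env, eyes gives the robot as it stands. The module is installed in compiled form; this text tells all that it offers.
- The arm moves only by the tool jog_arm, never from a script. Its argument "deltas" is one flat list of numbers, 7 for each row, row after row: the shift along the tool's x, y, z in mm, then the turn, a rotation vector about the tool's x, y, z in rad, then the opening, from 0 (shut) to 1 (fully open). A call has 1 to 10 rows; each row shifts and turns the pose as measured when the row begins, along the tool's axes as they then stand; what a row does not reach is not made up. A row lasts 1/8 s, in which the tool goes at most 62.5 mm and 10.7 degrees, less where a joint would pass 70% of its speed; a pose out of reach is approached as far as the arm can. A call is refused whole if a number of a shift passes 62.5 or a number of a turn 0.188, either way. A call with a gripper value outside its range is refused whole. The fingers move at their own pace and stop on an object; the grip force is fixed at half the most. Time passes only in rows, so rows that do not move let the fingers close. It gives the time, the measured TCP pose, the force and the opening at its end, in the units of the state.
- env.state(): the state, without advancing time (a new reading comes with each control period).
- eyes.read_camera(name): name is "scene" or "top" or "wrist"; returns a dict with "image" (400x640x3 uint8, red, green, blue), "fovy" (degrees; the focal length in pixels is half the picture's height over the tangent of half this angle, whatever the lens; pixels are square), "cx", "cy" (the principal point, pixels), "world_from_camera" (4x4, takes a point from camera to world coordinates). Camera axes: x right, y up, looking along -z (the intrinsics and any distortion apply to the point x, -y, -z); pixel columns grow to the right and rows downward; lengths in mm; the calibration is good to about 2 mm. The wrist camera is an equidistant fisheye: a pixel r from the principal point sees the ray r / f radians off the axis. A picture is of the moment at which its call begins. There is no depth.
- env.job_done(): hands the job in, once; it reports no verdict.
The state is a dict: "t": time; "joints": joint angles; "qvel": joint speeds; "tau": joint torques, N m; "eef_pos": TCP position; "tcp_rot": TCP orientation; "ft_force": force on the tool from outside, world axes, zero at the start; "moment": the same for the moment, N m; "opening": opening from 0.0 (shut) to 1.0 (fully open).
Only numpy, scipy, OpenCV 4.12 (cv2) and the standard library are available. Lean on these libraries where they do the work, as an engineer would, in place of code of your own. Each camera call takes 0.05 s, during which the arm holds its last target.

## Working session

There is one attempt and no reset: what is moved stays moved. The work goes in short steps, Python scripts to look and compute and a tool call to move; the robot and the scene stay as the last step left them, time stands still between calls to the robot, and variables do not carry over. Pictures are saved under pics/ and viewed, and the job is handed in when it is done.

Besides the shell and the picture viewer there is one more tool, called after "Request:" as name(argument=value, ...) on one line, values as JSON. jog_arm: Moves the arm, as the interface text tells. Its arguments: {"type":"object","properties":{"deltas":{"type":"array","items":{"type":"number"}}},"required":["deltas"]}

```bash
mkdir -p pics
cat > h.py <<'E'
import numpy as np, cv2
from cell import env, eyes
def snap(n,tag):
    d=eyes.read_camera(n); cv2.imwrite(f"pics/{tag}.png",cv2.cvtColor(d["image"],cv2.COLOR_RGB2BGR))
    np.savez(f"pics/{tag}.npz",**d); return d
def load(tag): return dict(np.load(f"pics/{tag}.npz"))
def ray(d,u,v,fish=False):
    f=200/np.tan(np.radians(float(d["fovy"]))/2)
    x=(u-d["cx"])/f; y=(v-d["cy"])/f
    if fish:
        r=np.hypot(x,y); s=np.sin(r)/r if r>1e-9 else 1
        c=np.array([x*s,-y*s,-np.cos(r)])
    else: c=np.array([x,-y,-1.])
    M=np.array(d["world_from_camera"]); return M[:3,3],M[:3,:3]@c
def plane(d,u,v,z,fish=False):
    o,r=ray(d,u,v,fish); return o+r*(z-o[2])/r[2]
def proj(d,p):
    f=200/np.tan(np.radians(float(d["fovy"]))/2)
    M=np.array(d["world_from_camera"]); c=M[:3,:3].T@(np.array(p)-M[:3,3])
    return d["cx"]+f*c[0]/-c[2], d["cy"]-f*c[1]/-c[2]
E
python3 - <<'E'
from h import *
print(env.state())
for n in("scene","top","wrist"):
    d=snap(n,n+"0"); print(n,d["fovy"],d["cx"],d["cy"],np.round(d["world_from_camera"],3).tolist())
E
```

```text
{'t': 0.0, 'joints': array([-1.25256193e+00,  4.91583570e-01,  1.55947177e+00, -2.02024341e-06,
        1.09167956e+00, -1.05591359e-01]), 'qvel': array([ 0.00066708, -0.00060533, -0.00081258, -0.00035901,  0.00036452,
        0.00207453]), 'tau': array([-2.12609986e-03, -6.12652159e+01, -2.58186185e+01,  6.91409293e-02,
        4.82073217e-02, -8.38770256e-05]), 'eef_pos': array([ 257.04672342, -569.65812307,  404.13901955]), 'tcp_rot': array([-1.6748191 ,  1.56965408,  1.89060024]), 'ft_force': array([ 0.04668038,  0.18877549, -0.76502334]), 'moment': array([ 0.00071538,  0.00147971, -0.03003097]), 'opening': 1.00057716583723}
scene 54.20567768003829 324.58048487906586 203.4138874604027 [[0.711, -0.539, 0.452, 938.512], [0.703, 0.548, -0.452, -408.677], [-0.004, 0.639, 0.769, 813.38], [0.0, 0.0, 0.0, 1.0]]
top 53.14374814703828 316.06808920540016 200.35147567704715 [[-0.025, 0.995, -0.1, 445.265], [-1.0, -0.025, -0.002, 12.299], [-0.005, 0.1, 0.995, 1194.38], [0.0, 0.0, 0.0, 1.0]]
wrist 65.70646984690485 319.1608477668603 206.58308821216568 [[0.41, 0.886, 0.214, 316.246], [-0.912, 0.399, 0.096, -542.245], [-0.001, -0.235, 0.972, 384.393], [0.0, 0.0, 0.0, 1.0]]
```

View pics/scene0.png

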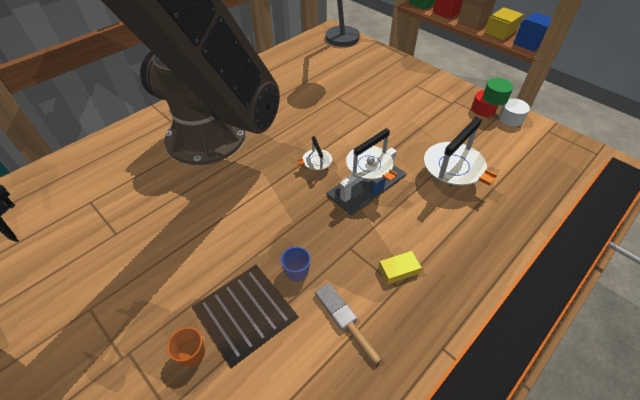

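View pics/top0.png

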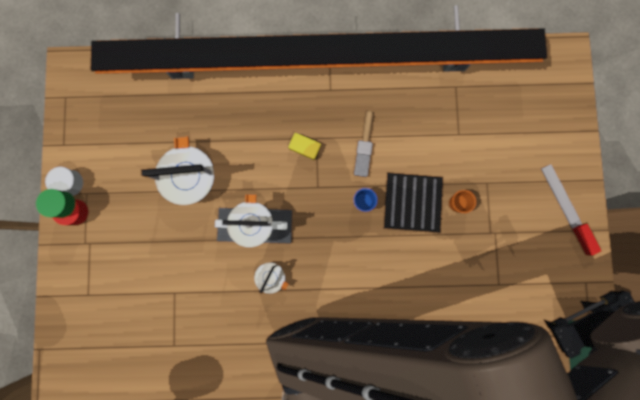

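View pics/wrist0.png

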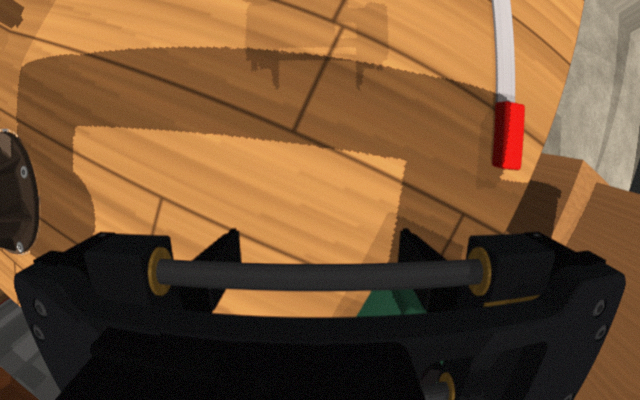

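The three dishes in the top view are small at (270,278), middle-sized on the rail at (250,224) and large at (184,176). The one on the dark rail base fits the description. I'll confirm it in an enlarged crop.

Run:
```python
from h import *
a=cv2.imread("pics/scene0.png")[110:225,280:420]; b=cv2.imread("pics/top0.png")[180:265,200:310]
a=cv2.resize(a,(400,int(400*115/140)),interpolation=cv2.INTER_CUBIC); b=cv2.resize(b,(400,int(400*85/110)),interpolation=cv2.INTER_CUBIC)
h=max(a.shape[0],b.shape[0]); c=np.zeros((h,800,3),np.uint8); c[:a.shape[0],:400]=a; c[:b.shape[0],400:]=b
cv2.imwrite("pics/crop.png",c)
for t in("top0","scene0"):
    d=load(t); hsv=cv2.cvtColor(d["image"],cv2.COLOR_RGB2HSV)
    for n,lo,hi in(("orange",(5,190,120),(15,255,255)),("white",(0,0,150),(180,50,255)),("black",(0,0,0),(180,255,55)),("yellow",(24,150,120),(34,255,255)),("blue",(105,120,40),(125,255,255)),("red",(0,150,60),(4,255,255))):
        m=cv2.inRange(hsv,lo,hi); k,l,s,ce=cv2.connectedComponentsWithStats(m)
        print(t,n,[(np.round(ce[i],1).tolist(),s[i].tolist()) for i in range(1,k) if 12<s[i,4]<6000 and 140<s[i,0]<490 and s[i,1]>90][:14])
```

```text
top0 orange [([181.3, 141.9], [175, 138, 13, 9, 91]), ([463.6, 201.0], [450, 191, 26, 21, 340]), ([250.3, 197.9], [246, 196, 9, 5, 40])]
top0 white [([363.6, 147.3], [357, 141, 14, 14, 164]), ([183.8, 157.7], [156, 147, 56, 21, 763]), ([184.8, 187.3], [155, 173, 59, 32, 1384]), ([248.4, 211.4], [228, 202, 42, 18, 538]), ([246.7, 233.7], [215, 219, 58, 28, 808]), ([281.1, 225.6], [276, 223, 11, 6, 58]), ([261.9, 273.3], [255, 263, 20, 26, 256]), ([273.5, 276.8], [266, 266, 15, 23, 151]), ([276.2, 286.1], [265, 275, 20, 18, 105])]
top0 black [([171.6, 170.5], [143, 166, 61, 11, 335]), ([412.9, 202.7], [385, 174, 58, 58, 2013]), ([281.4, 223.0], [270, 210, 22, 30, 340]), ([245.8, 222.6], [224, 220, 43, 5, 106]), ([288.0, 369.0], [277, 363, 25, 14, 209]), ([316.0, 376.5], [303, 370, 33, 15, 248]), ([371.4, 390.4], [331, 378, 100, 22, 846]), ([289.0, 390.1], [283, 386, 14, 8, 58])]
top0 yellow [([304.1, 145.4], [289, 133, 32, 26, 514])]
top0 blue [([365.5, 199.4], [355, 189, 22, 22, 379])]
top0 red []
scene0 orange [([300.2, 161.7], [298, 159, 6, 6, 24]), ([390.1, 175.2], [384, 171, 12, 9
[... 352 characters left out ...]
3, 802]), ([312.2, 158.8], [303, 149, 17, 21, 207]), ([326.1, 159.1], [322, 150, 10, 19, 128]), ([350.0, 160.0], [346, 150, 8, 22, 126]), ([344.8, 181.4], [340, 178, 10, 9, 48]), ([329.9, 298.6], [328, 294, 5, 11, 20]), ([336.7, 300.6], [334, 299, 7, 4, 14]), ([344.1, 315.4], [333, 305, 24, 22, 295])]
scene0 black [([463.6, 135.2], [445, 117, 37, 39, 334]), ([371.4, 141.7], [355, 129, 34, 27, 249]), ([316.8, 146.4], [313, 137, 9, 21, 60]), ([355.9, 198.0], [327, 181, 57, 34, 625]), ([242.9, 348.6], [219, 329, 60, 38, 614])]
scene0 yellow [([400.3, 266.0], [380, 251, 42, 33, 780])]
scene0 blue [([377.4, 186.6], [371, 179, 14, 16, 127]), ([294.0, 255.9], [281, 247, 29, 25, 283])]
scene0 red []
```

View pics/crop.png

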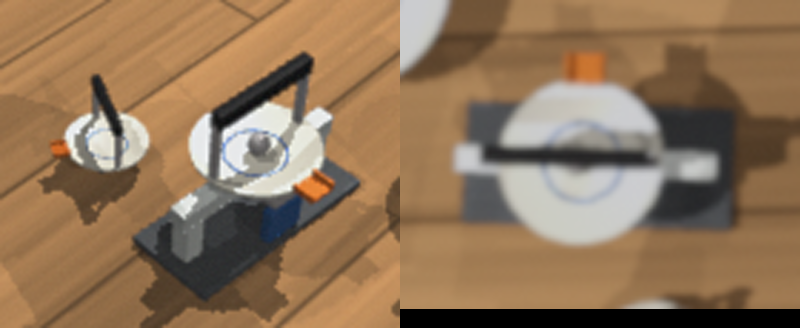

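Run:
```python
from h import *
T=load("top0");S=load("scene0")
def comp(d,lo,hi,seed):
    hsv=cv2.cvtColor(d["image"],cv2.COLOR_RGB2HSV); m=cv2.inRange(hsv,lo,hi)
    k,l,s,c=cv2.connectedComponentsWithStats(m)
    i=min((i for i in range(1,k) if s[i,4]>15),key=lambda i:np.hypot(*(c[i]-seed)))
    return (l==i).astype(np.uint8)
def tri(a,b):
    o1,r1=ray(T,*a);o2,r2=ray(S,*b); r1/=np.linalg.norm(r1);r2/=np.linalg.norm(r2)
    A=np.stack([r1,-r2],1);x=np.linalg.lstsq(A,o2-o1,rcond=None)[0]
    p,q=o1+r1*x[0],o2+r2*x[1]; return (p+q)/2,np.linalg.norm(p-q)
mt=comp(T,(0,0,0),(180,255,75),(246,222)); ms=comp(S,(0,0,0),(180,255,60),(371,141))
def ends(m):
    ys,xs=np.nonzero(m); print("bbox",xs.min(),xs.max(),ys.min(),ys.max(),len(xs))
    vx,vy,x0,y0=cv2.fitLine(np.stack([xs,ys],1).astype(np.float32),cv2.DIST_L2,0,.01,.01).ravel()
    t=(xs-x0)*vx+(ys-y0)*vy; return [(x0+vx*q,y0+vy*q) for q in(t.min(),t.max())],(xs.mean(),ys.mean())
et,ct=ends(comp(T,(0,0,0),(180,255,55),(246,222))); es,cs=ends(ms); print(et,ct,es,cs)
print("handle tri",tri(ct,cs), "plane top(z166)",plane(T,*ct,166),"scene(z160)",plane(S,*cs,160))
for z,d,e in((167,T,et),(160,S,es)):
    p=[plane(d,*q,z) for q in e]; v=p[1]-p[0]; print("ends",p,np.linalg.norm(v),"yaw of y-axis -90:",np.arctan2(v[1],v[0]))
# ring/dish
lt=comp(T,(5,150,100),(16,255,255),(250,198)); ys,xs=np.nonzero(lt); print("lip top",plane(T,xs.mean(),ys.mean(),92),plane(T,xs.mean(),ys.min()-.5,92))
# mat
m=cv2.morphologyEx(comp(T,(0,0,0),(180,255,80),(413,203)),cv2.MORPH_CLOSE,np.ones((7,7)))
r=cv2.minAreaRect(cv2.findContours(m,0,2)[0][0]); print("mat",r,plane(T,*r[0],4),[plane(T,*c,4)[:2].round() for c in cv2.boxPoints(r)])
for n,lo,hi,s,s2 in(("or",(5,150,60),(16,255,255),(463,201),(184,345)),("bl",(105,110,40),(128,255,255),(365,199),(294,260))):
    for d,sd,t in((T,s,'T'),(S,s2,'S')):
        c=max(cv2.findContours(comp(d,lo,hi,sd),0,2)[0],key=cv2.contourArea)
        print(n,t,cv2.boundingRect(c),plane(d,*cv2.minEnclosingCircle(c)[0],50 if t=='T' else 30).round(1))
for c in(((209,215),(268,215)),):pass
b=comp(T,(0,0,0),(180,255,95),(281,223)); print(cv2.boundingRect(b))
```

```text
bbox 224 266 220 224 106
bbox 355 388 129 155 262
[(np.float64(223.94213153566824), np.float64(221.92831954395803)), (np.float64(266.02427128410267), np.float64(223.1912100743675))] (np.float64(245.82075471698113), np.float64(222.58490566037736)) [(np.float64(354.23266091217977), np.float64(152.81503076456502)), (np.float64(387.9765540985739), np.float64(130.96379501391354))] (np.float64(371.51145038167937), np.float64(141.6259541984733))
handle tri (array([497.03006012, 198.27157851, 161.36410069]), np.float64(2.7987644937218845)) plane top(z166) [495.79552852 196.44394887 166.        ] scene(z160) [496.9550994  200.70749597 160.        ]
ends [array([498.85650874, 252.52783447, 167.        ]), array([492.87669933, 144.3507472 , 167.        ])] 108.34223706137438 yaw of y-axis -90: -1.6260180929215566
ends [array([493.40020093, 140.07201268, 160.        ]), array([500.52680616, 261.62940725, 160.        ])] 121.76612286033276 yaw of y-axis -90: 1.512235867318522
lip top [568.67765063 196.18241904  92.        ] [579.85280921 196.08544472  92.        ]
mat ((412.608154296875, 202.33309936523438), (59.07639694213867, 55.197235107421875), 4.635463237762451) [ 551.6218741  -273.45096805    4.        ] [array([ 479., -176.]), array([ 644., -196.]), array([ 625., -372.]), array([ 461., -350.])]
or T (449, 189, 28, 25) [ 546.3 -405.5   50. ]
or S (167, 327, 38, 40) [ 543.3 -406.5   30. ]
bl T (355, 189, 22, 22) [ 559.1 -127.6   50. ]
bl S (281, 247, 29, 25) [ 547.  -115.5   30. ]
(268, 201, 45, 42)
```

Run:
```python
from h import *
from scipy.spatial.transform import Rotation as Ro
s=env.state(); R=Ro.from_euler('xyz',s["tcp_rot"]).as_matrix(); print(R.round(3), "tooly yaw",np.arctan2(R[1,1],R[0,1]),"toolz yaw",np.arctan2(R[1,2],R[0,2]))
```

```text
[[-0.     0.411 -0.912]
 [ 0.001 -0.912 -0.411]
 [-1.    -0.001 -0.   ]] tooly yaw -1.14702967532887 toolz yaw -2.7178260617787946
```

```bash
cat >> h.py <<'E'
from scipy.spatial.transform import Rotation as Ro
def plan(goal,yaw,n,op,prof=None,show=True):
    """rows (tool axes) from the current pose to goal TCP / yaw of tool y, kept pointing down"""
    s=env.state(); R0=Ro.from_euler('xyz',s["tcp_rot"]); p0=s["eef_pos"]
    def Rd(y): return np.array([[0,np.cos(y),np.sin(y)],[0,np.sin(y),-np.cos(y)],[-1,0,0]])
    R=R0.as_matrix(); y0=np.arctan2(R[1,1],R[0,1])
    w=np.ones(n) if prof is None else np.array(prof,float); f=np.cumsum(w)/w.sum()
    p=p0;out=[]
    for k in f:
        q=p0+(np.array(goal)-p0)*k; Rn=Rd(y0+(yaw-y0)*k)
        d=R.T@(q-p); r=Ro.from_matrix(R.T@Rn).as_rotvec()
        out.append([*d.round(1),*r.round(3),op]); p=q;R=Rn
    for o in out: print(o)
E
python3 - <<'E'
from h import *
plan([480,-230,420],-.6,8,1)
E
```

```text
[np.float64(-1.9), np.float64(-27.2), np.float64(-42.9), np.float64(-0.068), np.float64(-0.0), np.float64(0.001), 1]
[np.float64(-2.0), np.float64(-24.3), np.float64(-44.6), np.float64(-0.068), np.float64(0.0), np.float64(0.0), 1]
[np.float64(-2.0), np.float64(-21.1), np.float64(-46.2), np.float64(-0.068), np.float64(0.0), np.float64(0.0), 1]
[np.float64(-2.0), np.float64(-17.9), np.float64(-47.5), np.float64(-0.068), np.float64(0.0), np.float64(0.0), 1]
[np.float64(-2.0), np.float64(-14.7), np.float64(-48.6), np.float64(-0.068), np.float64(0.0), np.float64(0.0), 1]
[np.float64(-2.0), np.float64(-11.3), np.float64(-49.5), np.float64(-0.068), np.float64(0.0), np.float64(0.0), 1]
[np.float64(-2.0), np.float64(-7.9), np.float64(-50.2), np.float64(-0.068), np.float64(0.0), np.float64(0.0), 1]
[np.float64(-2.0), np.float64(-4.4), np.float64(-50.6), np.float64(-0.068), np.float64(0.0), np.float64(0.0), 1]
```

Request:
jog_arm(deltas=[-2, -27, -43, -0.068, 0, 0, 1, -2, -24, -45, -0.068, 0, 0, 1, -2, -21, -46, -0.068, 0, 0, 1, -2, -18, -47, -0.068, 0, 0, 1, -2, -15, -49, -0.068, 0, 0, 1, -2, -11, -50, -0.068, 0, 0, 1, -2, -8, -50, -0.068, 0, 0, 1, -2, -4, -50, -0.068, 0, 0, 1])

```text
t: 1.15
eef_pos: [483.4, -222.1, 419.2]
tcp_rot: [-2.067, 1.568, 2.053]
ft_force: [0.9, 0.4, -0.0]
opening: 1.001
```

Run:
```python
from h import *
s=env.state();print(s["t"],s["eef_pos"],s["tcp_rot"],s["joints"])
plan([488,198,400],-.058,10,1)
```

```text
1.15 [ 483.44861676 -222.08339051  419.24922721] [-2.06737783  1.56773156  2.05345201] [-0.55504946  0.34361821  1.76688995  0.00181272  1.03372472  0.03558019]
[np.float64(2.0), np.float64(-23.0), np.float64(-35.1), np.float64(-0.053), np.float64(-0.002), np.float64(0.003), 1]
[np.float64(1.9), np.float64(-21.1), np.float64(-36.3), np.float64(-0.053), np.float64(0.0), np.float64(0.0), 1]
[np.float64(1.9), np.float64(-19.2), np.float64(-37.4), np.float64(-0.053), np.float64(0.0), np.float64(0.0), 1]
[np.float64(1.9), np.float64(-17.2), np.float64(-38.3), np.float64(-0.053), np.float64(0.0), np.float64(0.0), 1]
[np.float64(1.9), np.float64(-15.1), np.float64(-39.2), np.float64(-0.053), np.float64(0.0), np.float64(0.0), 1]
[np.float64(1.9), np.float64(-13.0), np.float64(-40.0), np.float64(-0.053), np.float64(0.0), np.float64(0.0), 1]
[np.float64(1.9), np.float64(-10.8), np.float64(-40.6), np.float64(-0.053), np.float64(0.0), np.float64(0.0), 1]
[np.float64(1.9), np.float64(-8.6), np.float64(-41.1), np.float64(-0.053), np.float64(0.0), np.float64(0.0), 1]
[np.float64(1.9), np.float64(-6.4), np.float64(-41.5), np.float64(-0.053), np.float64(0.0), np.float64(0.0), 1]
[np.float64(1.9), np.float64(-4.2), np.float64(-41.8), np.float64(-0.053), np.float64(0.0), np.float64(0.0), 1]
```

Request:
jog_arm(deltas=[1, -23, -35, -0.053, 0, 0.003, 1, 1, -21, -36, -0.053, 0, 0, 1, 1, -19, -37, -0.053, 0, 0, 1, 1, -17, -38, -0.053, 0, 0, 1, 1, -15, -39, -0.053, 0, 0, 1, 1, -13, -40, -0.053, 0, 0, 1, 1, -11, -41, -0.053, 0, 0, 1, 1, -9, -41, -0.053, 0, 0, 1, 1, -6, -41, -0.053, 0, 0, 1, 1, -4, -42, -0.053, 0, 0, 1])

```text
t: 2.4
eef_pos: [484.6, 211.0, 408.7]
tcp_rot: [2.869, 1.569, 1.256]
ft_force: [-0.7, -1.1, 0.4]
opening: 1.001
```

Run:
```python
from h import *
snap("wrist","w1"); snap("top","t1"); snap("scene","s1")
s=env.state();print(s["t"],s["eef_pos"],s["tcp_rot"],s["ft_force"],s["qvel"].round(3))
plan([496.5,198.5,405],-.058,2,1)
```

```text
2.55 [484.47384192 211.01173238 408.42356527] [-3.06587528  1.56969528  1.60530991] [ 0.01184712  0.11400785 -0.81074179] [-0.045 -0.011  0.018 -0.006 -0.003 -0.009]
[np.float64(1.7), np.float64(6.3), np.float64(6.0), np.float64(0.008), np.float64(-0.001), np.float64(0.0), 1]
[np.float64(1.7), np.float64(6.3), np.float64(6.0), np.float64(0.008), np.float64(0.0), np.float64(0.0), 1]
```

View pics/w1.png

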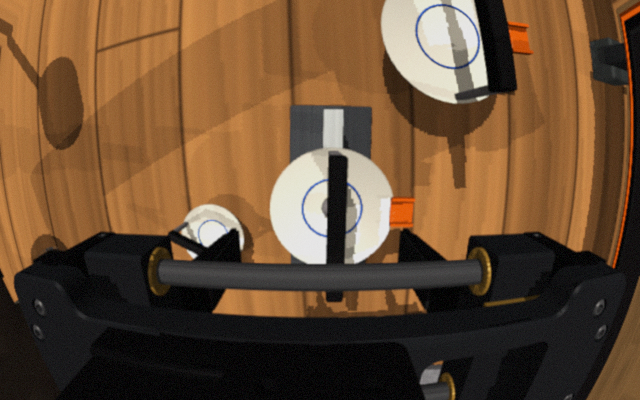

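View pics/s1.png

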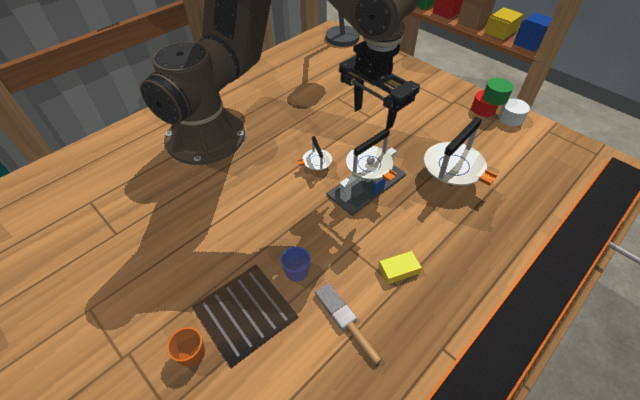

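The wrist view shows the middle-sized dish. Its handle runs from about (338,156) to (334,300), the lip is at (402,212), and the ball is under the bar.

Run:
```python
from h import *
W=load("w1"); hsv=cv2.cvtColor(W["image"],cv2.COLOR_RGB2HSV)
m=hsv[...,2]<60
for v in range(158,262,14):
    xs=[u for u in range(315,360) if m[v,u]]; print(v,min(xs),max(xs),plane(W,min(xs)-.5,v,169,True).round(1),plane(W,max(xs)+.5,v,169,True).round(1))
for u,v in((338,154),(334,301)): print("end",plane(W,u,v,169,True).round(1))
o=cv2.inRange(hsv,(5,150,100),(16,255,255)); ys,xs=np.nonzero(o[190:235,380:420]); print("lip tip",plane(W,xs.max()+380.5,ys.mean()+190,92,True).round(1))
b=cv2.inRange(hsv,(105,90,60),(125,255,220)); ys,xs=np.nonzero(b[165:250,290:372]); xs=xs+290;ys=ys+165
el=cv2.fitEllipse(np.stack([xs,ys],1).astype(np.float32)); print("ring",el,plane(W,*el[0],10+75,True).round(1))
```

```text
158 329 346 [492.8 259.3 169. ] [505.6 258.8 169. ]
172 329 346 [492.4 249.2 169. ] [505.3 248.7 169. ]
186 329 346 [492.  239.1 169. ] [505.  238.5 169. ]
200 327 346 [490.2 228.8 169. ] [504.8 228.2 169. ]
214 327 345 [489.8 218.3 169. ] [503.8 217.7 169. ]
228 328 344 [490.1 207.5 169. ] [502.8 206.9 169. ]
242 328 344 [489.7 196.4 169. ] [502.6 195.8 169. ]
256 327 343 [488.6 184.9 169. ] [501.6 184.3 169. ]
end [499.6 261.9 169. ]
end [493.3 144.4 169. ]
lip tip [586.6 196.9  92. ]
ring ((331.55877685546875, 207.67152404785156), (57.161502838134766, 59.09698486328125), 79.7750244140625) [496.3 202.2  85. ]
```

Request:
jog_arm(deltas=[0, 6, 5.5, 0.008, 0, 0, 1, 0, 6, 5.5, 0.004, 0, 0, 1, 10, 0, 0, 0, 0, 0, 1, 15, 0, 0, 0, 0, 0, 1])

```text
t: 3.05
eef_pos: [497.2, 195.7, 382.7]
tcp_rot: [2.302, 1.569, 0.672]
ft_force: [0.4, 0.5, 0.6]
opening: 0.996
```

Run:
```python
from h import *
s=env.state();print(s["t"],s["eef_pos"],s["tcp_rot"],s["ft_force"],s["qvel"].round(3))
plan([496.3,201,331],-.055,4,1)
```

```text
3.05 [497.22970773 195.71494222 382.70954908] [2.30160849 1.56912544 0.67212123] [0.36369888 0.50109966 0.60388847] [-0.013  0.152  0.154 -0.001 -0.302 -0.004]
[np.float64(12.9), np.float64(-0.3), np.float64(-1.3), np.float64(-0.001), np.float64(-0.001), np.float64(-0.001), 1]
[np.float64(12.9), np.float64(-0.3), np.float64(-1.3), np.float64(-0.001), np.float64(0.0), np.float64(0.0), 1]
[np.float64(12.9), np.float64(-0.3), np.float64(-1.3), np.float64(-0.001), np.float64(0.0), np.float64(0.0), 1]
[np.float64(12.9), np.float64(-0.3), np.float64(-1.3), np.float64(-0.001), np.float64(0.0), np.float64(0.0), 1]
```

Request:
jog_arm(deltas=[13, 0, -2, 0, -0.001, -0.001, 1, 13, 0, -1, 0, 0, 0, 1, 12, 0, -1, 0, 0, 0, 1, 8, 0, -1, 0, 0, 0, 1, 0, 0, 0, 0, 0, 0, 1])

```text
t: 3.68
eef_pos: [497.1, 201.0, 331.2]
tcp_rot: [-1.265, 1.567, -2.894]
ft_force: [0.6, 0.1, 0.2]
opening: 0.998
```

Run:
```python
from h import *
snap("wrist","w2");snap("top","t2")
s=env.state();print(s["t"],s["eef_pos"],s["tcp_rot"],s["ft_force"],s["qvel"].round(3))
plan([496.3,201,331],-.055,1,1)
```

```text
3.775 [497.23791274 200.96761455 331.94761166] [-1.27469605  1.56820717 -2.90436737] [-0.76241955 -0.29971099  0.49697837] [ 0.001 -0.009 -0.004  0.001  0.002 -0.   ]
[np.float64(0.9), np.float64(-0.9), np.float64(0.0), np.float64(-0.004), np.float64(0.001), np.float64(0.002), 1]
```

View pics/w2.png

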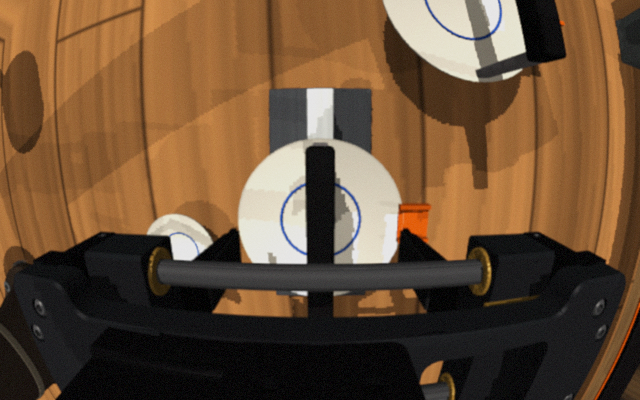

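The bar sits centred at column 320 (principal point 319) and is aligned, so I'll close on it.

Request:
jog_arm(deltas=[0.9, -0.9, 0, -0.004, 0.001, 0.002, 0.7, 0, 0, 0, 0, 0, 0, 0.45, 0, 0, 0, 0, 0, 0, 0.25, 0, 0, 0, 0, 0, 0, 0.15, 0, 0, 0, 0, 0, 0, 0.05, 0, 0, 0, 0, 0, 0, 0, 0, 0, 0, 0, 0, 0, 0, 0, 0, 0, 0, 0, 0, 0])

```text
t: 4.78
eef_pos: [496.3, 201.0, 332.2]
tcp_rot: [2.088, 1.569, 0.462]
ft_force: [-0.5, 0.2, 0.1]
opening: 0.217
```

Run:
```python
from h import *
s=env.state();print(s["t"],s["eef_pos"],s["tcp_rot"],s["ft_force"],s["moment"],s["opening"]*95)
R=Ro.from_euler('xyz',s["tcp_rot"]).as_matrix();print(R.round(4))
```

```text
4.775 [496.33260214 200.97072333 332.19400219] [2.08763367 1.56872838 0.46213835] [-0.51283079  0.19804804  0.14967775] [ 0.04300159 -0.11919214 -0.03401368] 20.59606475132907
[[ 1.900e-03  9.985e-01 -5.470e-02]
 [ 9.000e-04 -5.470e-02 -9.985e-01]
 [-1.000e+00  1.800e-03 -1.000e-03]]
```

Request:
jog_arm(deltas=[0, 0, 0, 0, 0, 0, 0, 0, 0, 0, 0, 0, 0, 0, 0, 0, 0, 0, 0, 0, 0, 0, 0, 0, 0, 0, 0, 0, 0, 0, 0, 0, 0, 0, 0])

```text
t: 5.4
eef_pos: [496.4, 201.0, 332.2]
tcp_rot: [2.054, 1.569, 0.429]
ft_force: [0.1, 0.8, -0.8]
opening: 0.143
```

Run:
```python
from h import *
s=env.state();print(s["t"],s["eef_pos"],s["tcp_rot"],s["ft_force"],s["moment"],s["opening"]*95)
```

```text
5.4 [496.40689065 200.98333436 332.18052223] [2.05410515 1.56856605 0.42865937] [ 0.06566671  0.78291128 -0.78210982] [ 0.01844505 -0.08999835 -0.00081141] 13.595509402571006
```

Request:
jog_arm(deltas=[-1, 0, 0, 0, 0, 0, 0, -1, 0, 0, 0, 0, 0, 0, -1, 0, 0, 0, 0, 0, 0, -1, 0, 0, 0, 0, 0, 0])

```text
t: 5.9
eef_pos: [495.8, 201.0, 335.4]
tcp_rot: [-1.821, 1.569, 2.837]
ft_force: [0.2, 0.5, -9.3]
opening: 0.144
```

Run:
```python
from h import *
s=env.state();print(s["t"],s["eef_pos"],s["tcp_rot"],s["ft_force"],s["moment"],s["opening"]*95)
plan([496.3,201,345],-.055,3,0)
```

```text
5.9 [495.84855918 200.96724598 335.4143446 ] [-1.8208336   1.56945412  2.83678926] [ 0.19923882  0.53432355 -9.34030575] [ 0.22948301 -0.16833859 -0.01560049] 13.650358540150103
[np.float64(-3.2), np.float64(0.1), np.float64(-0.0), np.float64(0.0), np.float64(-0.0), np.float64(0.001), 0]
[np.float64(-3.2), np.float64(0.1), np.float64(-0.0), np.float64(0.0), np.float64(0.0), np.float64(0.0), 0]
[np.float64(-3.2), np.float64(0.1), np.float64(-0.0), np.float64(0.0), np.float64(0.0), np.float64(0.0), 0]
```

Request:
jog_arm(deltas=[-1.5, 0.2, 0, 0, 0, 0, 0, -1.5, 0.2, 0, 0, 0, 0, 0, -1.5, 0, 0, 0, 0, 0, 0, -1.5, 0, 0, 0, 0, 0, 0])

```text
t: 6.4
eef_pos: [496.3, 201.0, 340.7]
tcp_rot: [-1.573, 1.568, 3.085]
ft_force: [0.4, 0.7, -6.7]
opening: 0.146
```

Run:
```python
from h import *
snap("wrist","w3");snap("scene","s3")
s=env.state();print(s["t"],s["eef_pos"],s["tcp_rot"],s["ft_force"],s["moment"],s["opening"]*95)
plan([496.3,201,345],-.055,3,0)
a=cv2.imread("pics/s3.png")[60:225,290:450];cv2.imwrite("pics/s3c.png",cv2.resize(a,None,fx=3.5,fy=3.5,interpolation=cv2.INTER_CUBIC))
```

```text
6.5 [496.26327048 200.98286691 340.89200442] [-1.61607723  1.56824286  3.0414424 ] [-0.47688928  1.34507922 -4.45016997] [0.1742741  0.05821229 0.02159557] 13.55773480289246
[np.float64(-1.4), np.float64(0.0), np.float64(-0.0), np.float64(0.0), np.float64(-0.0), np.float64(0.003), 0]
[np.float64(-1.4), np.float64(0.0), np.float64(-0.0), np.float64(0.0), np.float64(0.0), np.float64(0.0), 0]
[np.float64(-1.4), np.float64(0.0), np.float64(-0.0), np.float64(0.0), np.float64(0.0), np.float64(0.0), 0]
```

View pics/w3.png

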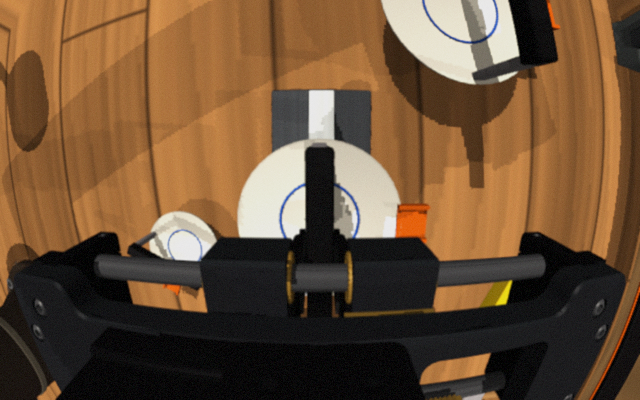

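View pics/s3c.png

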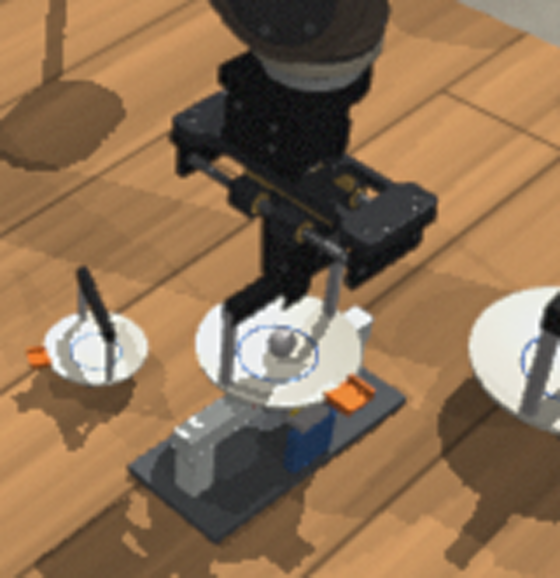

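The dish is moving up level, with the ball inside the ring (crop about (283,345)). I'll continue the lift.

Request:
jog_arm(deltas=[-1.5, 0, 0, 0, 0, 0.001, 0, -1.5, 0, 0, 0, 0, 0.001, 0, -2, 0, 0, 0, 0, 0, 0, -2.5, 0, 0, 0, 0, 0, 0, -3, 0, 0, 0, 0, 0, 0, -4, 0, 0, 0, 0, 0, 0, -5, 0, 0, 0, 0, 0, 0, -5, 0, 0, 0, 0, 0, 0, -5, 0, 0, 0, 0, 0, 0, -5, 0, 0, 0, 0, 0, 0])

```text
t: 7.75
eef_pos: [496.5, 200.9, 379.2]
tcp_rot: [1.779, 1.568, 0.154]
ft_force: [0.7, -0.0, -2.3]
opening: 0.149
```

Run:
```python
from h import *
s=env.state();print(s["t"],s["eef_pos"],s["tcp_rot"],s["ft_force"],s["moment"],s["opening"]*95)
R=Ro.from_euler('xyz',s["tcp_rot"]).as_matrix();print(R.round(4))
```

```text
7.75 [496.46567105 200.86082816 379.23620134] [1.77939853 1.56807906 0.15393089] [ 0.72924721 -0.02098185 -2.25400177] [-0.09232699 -0.12688642 -0.08421984] 14.110665799679339
[[ 2.700e-03  9.985e-01 -5.460e-02]
 [ 4.000e-04 -5.460e-02 -9.985e-01]
 [-1.000e+00  2.700e-03 -6.000e-04]]
```

Request:
jog_arm(deltas=[-2, 0, 0, 0, 0, 0, 0, 0, 0, 0, 0, 0, 0, 0, 0, 0, 0, 0, 0, 0, 0, 0, 0, 0, 0, 0, 0, 0])

```text
t: 8.25
eef_pos: [496.4, 200.9, 381.5]
tcp_rot: [1.775, 1.568, 0.149]
ft_force: [-0.4, 0.5, -2.3]
opening: 0.148
```

Run:
```python
from h import *
snap("wrist","w4");snap("scene","s4")
s=env.state();print(s["t"],s["eef_pos"],s["tcp_rot"],s["ft_force"],s["moment"],s["opening"]*95)
a=cv2.imread("pics/s4.png")[40:205,290:450];b=cv2.imread("pics/w4.png")[120:285,220:420]
a=cv2.resize(a,(400,412),interpolation=cv2.INTER_CUBIC);b=cv2.resize(b,(400,330),interpolation=cv2.INTER_CUBIC)
c=np.zeros((412,800,3),np.uint8);c[:,:400]=a;c[:330,400:]=b;cv2.imwrite("pics/c4.png",c)
```

```text
8.35 [496.40138954 200.85824307 381.52365166] [1.77706165 1.56789883 0.15165037] [ 1.00168293  0.00854343 -2.87079626] [-0.05555812 -0.09969528 -0.02597598] 13.863672863568818
```

View pics/c4.png

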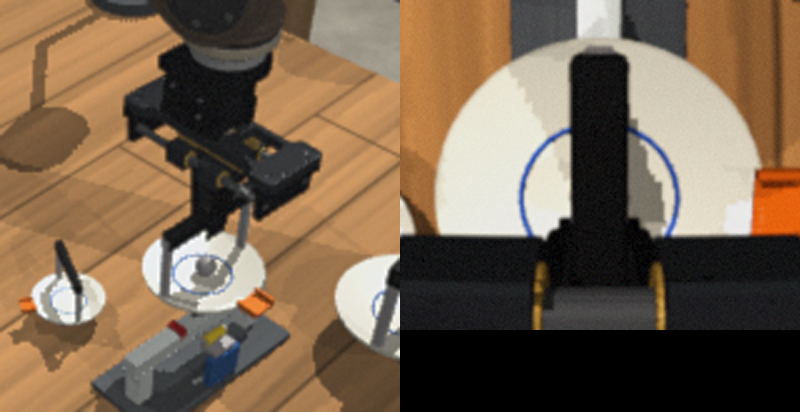

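```bash
cat >> h.py <<'E'
W=list(range(1,13))+[12]*24+list(range(12,0,-1))
def carry(k,goal=(552,-273,363),yaw=-1.616):
    import io,contextlib
    s=env.state();print(s["t"],s["eef_pos"].round(1),s["ft_force"].round(1),s["opening"]*95)
    b=io.StringIO()
    with contextlib.redirect_stdout(b): plan(goal,yaw,len(W)-k,0,W[k:])
    print(b.getvalue().replace("np.float64","").split("\n")[:10].__str__().replace("', '","\n"))
E
python3 -c "
from h import *
carry(0)"
```

```text
8.35 [496.4 200.9 381.5] [ 1.   0.  -2.9] 13.863672863568818
['[(0.0), (0.2), (1.1), (0.004), (-0.001), (-0.003), 0]
[(0.1), (0.4), (2.1), (0.007), (0.0), (0.0), 0]
[(0.1), (0.6), (3.2), (0.011), (0.0), (0.0), 0]
[(0.2), (0.8), (4.2), (0.014), (0.0), (0.0), 0]
[(0.2), (1.1), (5.3), (0.018), (0.0), (0.0), 0]
[(0.3), (1.4), (6.3), (0.021), (0.0), (0.0), 0]
[(0.3), (1.8), (7.3), (0.025), (0.0), (0.0), 0]
[(0.3), (2.3), (8.3), (0.028), (0.0), (0.0), 0]
[(0.4), (2.8), (9.2), (0.032), (0.0), (0.0), 0]
[(0.4), (3.5), (10.2), (0.035), (0.0), (0.0), 0]']
```

Request:
jog_arm(deltas=[0, 0.2, 1.1, 0.004, 0, -0.001, 0, 0.1, 0.4, 2.1, 0.007, 0, -0.001, 0, 0.1, 0.6, 3.2, 0.011, 0, 0, 0, 0.2, 0.8, 4.2, 0.014, 0, 0, 0, 0.2, 1.1, 5.3, 0.018, 0, 0, 0, 0.3, 1.4, 6.3, 0.021, 0, 0, 0, 0.3, 1.8, 7.3, 0.025, 0, 0, 0, 0.3, 2.3, 8.3, 0.028, 0, 0, 0, 0.4, 2.8, 9.2, 0.032, 0, 0, 0, 0.4, 3.5, 10.2, 0.035, 0, 0, 0])

```text
t: 9.6
eef_pos: [503.2, 138.0, 378.9]
tcp_rot: [2.407, 1.57, 0.573]
ft_force: [-0.3, 0.2, -3.2]
opening: 0.148
```

```bash
python3 -c "
from h import *
carry(10);print(env.state()['qvel'].round(3))"
```

```text
9.6 [503.2 138.  378.9] [-0.3  0.2 -3.2] 14.058828023102913
['[(0.4), (4.4), (10.9), (0.038), (-0.001), (-0.0), 0]
[(0.5), (5.2), (11.7), (0.042), (0.0), (0.0), 0]
[(0.5), (5.7), (11.4), (0.042), (0.0), (0.0), 0]
[(0.5), (6.2), (11.2), (0.042), (0.0), (0.0), 0]
[(0.5), (6.6), (10.9), (0.042), (0.0), (0.0), 0]
[(0.5), (7.1), (10.6), (0.042), (0.0), (0.0), 0]
[(0.5), (7.5), (10.3), (0.042), (0.0), (0.0), 0]
[(0.5), (7.9), (10.0), (0.042), (0.0), (0.0), 0]
[(0.5), (8.3), (9.7), (0.042), (0.0), (0.0), 0]
[(0.5), (8.7), (9.3), (0.042), (0.0), (0.0), 0]']
[-0.178 -0.018  0.04   0.    -0.025  0.121]
```

Request:
jog_arm(deltas=[0.4, 4.4, 10.9, 0.038, 0, 0, 0, 0.5, 5.2, 11.7, 0.042, 0, 0, 0, 0.5, 5.7, 11.4, 0.042, 0, 0, 0, 0.5, 6.2, 11.2, 0.042, 0, 0, 0, 0.5, 6.6, 10.9, 0.042, 0, 0, 0, 0.5, 7.1, 10.6, 0.042, 0, 0, 0, 0.5, 7.5, 10.3, 0.042, 0, 0, 0, 0.5, 7.9, 10, 0.042, 0, 0, 0, 0.5, 8.3, 9.7, 0.042, 0, 0, 0, 0.5, 8.7, 9.3, 0.042, 0, 0, 0])

```text
t: 10.85
eef_pos: [517.3, 2.8, 373.7]
tcp_rot: [2.619, 1.57, 0.339]
ft_force: [-0.2, -0.1, -2.9]
opening: 0.148
```

```bash
python3 -c "
from h import *
carry(20)
R=Ro.from_euler('xyz',env.state()['tcp_rot']).as_matrix();print(R[:,0])"
```

```text
10.85 [517.3   2.8 373.7] [-0.2 -0.1 -2.9] 14.0392745835096
['[(0.5), (9.2), (8.3), (0.04), (-0.001), (-0.0), 0]
[(0.5), (9.5), (7.9), (0.04), (0.0), (0.0), 0]
[(0.5), (9.8), (7.5), (0.04), (0.0), (0.0), 0]
[(0.5), (10.1), (7.1), (0.04), (0.0), (0.0), 0]
[(0.5), (10.4), (6.7), (0.04), (0.0), (0.0), 0]
[(0.5), (10.6), (6.3), (0.04), (0.0), (0.0), 0]
[(0.5), (10.9), (5.9), (0.04), (0.0), (0.0), 0]
[(0.5), (11.1), (5.4), (0.04), (0.0), (0.0), 0]
[(0.5), (11.3), (5.0), (0.04), (0.0), (0.0), 0]
[(0.5), (11.5), (4.5), (0.04), (0.0), (0.0), 0]']
[ 8.35366438e-04  2.94779022e-04 -9.99999608e-01]
```

Request:
jog_arm(deltas=[0.5, 9.2, 8.3, 0.04, 0, 0, 0, 0.5, 9.5, 7.9, 0.04, 0, 0, 0, 0.5, 9.8, 7.5, 0.04, 0, 0, 0, 0.5, 10.1, 7.1, 0.04, 0, 0, 0, 0.5, 10.4, 6.7, 0.04, 0, 0, 0, 0.5, 10.6, 6.3, 0.04, 0, 0, 0, 0.5, 10.9, 5.9, 0.04, 0, 0, 0, 0.5, 11.1, 5.4, 0.04, 0, 0, 0, 0.5, 11.3, 5, 0.04, 0, 0, 0, 0.5, 11.5, 4.5, 0.04, 0, 0, 0])

```text
t: 12.1
eef_pos: [532.4, -128.8, 368.3]
tcp_rot: [3.087, 1.57, 0.378]
ft_force: [-0.5, -0.3, -2.0]
opening: 0.146
```

```bash
python3 -c "
from h import *
carry(30)"
```

```text
12.1 [ 532.4 -128.8  368.3] [-0.5 -0.3 -2. ] 13.882734161111044
['[(0.4), (11.1), (3.4), (0.038), (-0.001), (-0.0), 0]
[(0.4), (11.3), (3.0), (0.038), (0.0), (0.0), 0]
[(0.4), (11.4), (2.6), (0.038), (0.0), (0.0), 0]
[(0.4), (11.5), (2.1), (0.038), (0.0), (0.0), 0]
[(0.4), (11.5), (1.7), (0.038), (0.0), (0.0), 0]
[(0.4), (11.6), (1.2), (0.038), (0.0), (0.0), 0]
[(0.4), (11.6), (0.8), (0.038), (0.0), (0.0), 0]
[(0.4), (10.7), (0.3), (0.035), (0.0), (0.0), 0]
[(0.4), (9.7), (-0.0), (0.032), (0.0), (0.0), 0]
[(0.3), (8.7), (-0.3), (0.029), (0.0), (0.0), 0]']
```

Request:
jog_arm(deltas=[0.4, 11.1, 3.4, 0.038, 0, 0, 0, 0.4, 11.3, 3, 0.038, 0, 0, 0, 0.4, 11.4, 2.6, 0.038, 0, 0, 0, 0.4, 11.5, 2.1, 0.038, 0, 0, 0, 0.4, 11.5, 1.7, 0.038, 0, 0, 0, 0.4, 11.6, 1.2, 0.038, 0, 0, 0, 0.4, 11.2, 0.8, 0.038, 0, 0, 0, 0.4, 10.3, 0.3, 0.035, 0, 0, 0, 0.4, 9.3, 0, 0.032, 0, 0, 0, 0.3, 8.3, -0.3, 0.029, 0, 0, 0])

```text
t: 13.35
eef_pos: [546.8, -245.0, 363.9]
tcp_rot: [-2.509, 1.57, 0.678]
ft_force: [-0.2, -0.6, -3.0]
opening: 0.145
```

```bash
python3 -c "
from h import *
carry(40)"
```

```text
13.35 [ 546.8 -245.   363.9] [-0.2 -0.6 -3. ] 13.734830689208929
['[(0.2), (6.3), (-0.9), (0.02), (-0.001), (0.0), 0]
[(0.2), (5.5), (-0.9), (0.017), (0.0), (0.0), 0]
[(0.1), (4.7), (-0.8), (0.015), (0.0), (0.0), 0]
[(0.1), (3.9), (-0.8), (0.012), (0.0), (0.0), 0]
[(0.1), (3.1), (-0.6), (0.01), (0.0), (0.0), 0]
[(0.1), (2.3), (-0.5), (0.007), (0.0), (0.0), 0]
[(0.0), (1.5), (-0.3), (0.005), (0.0), (0.0), 0]
[(0.0), (0.8), (-0.2), (0.002), (0.0), (0.0), 0]
']
```

Request:
jog_arm(deltas=[0.2, 6.3, -0.9, 0.02, 0, 0, 0, 0.2, 5.5, -0.9, 0.017, 0, 0, 0, 0.1, 4.7, -0.8, 0.015, 0, 0, 0, 0.1, 3.7, -0.8, 0.012, 0, 0, 0, 0.1, 2.8, -0.6, 0.01, 0, 0, 0, 0.1, 1.9, -0.5, 0.007, 0, 0, 0, 0, 1, -0.3, 0.005, 0, 0, 0, 0, 0.4, -0.2, 0.002, 0, 0, 0, 0, 0, 0, 0, 0, 0, 0])

```text
t: 14.48
eef_pos: [552.4, -272.9, 362.9]
tcp_rot: [-1.955, 1.57, 1.137]
ft_force: [0.3, 0.5, -1.6]
opening: 0.143
```

Run:
```python
from h import *
for n in("wrist","scene","top"): snap(n,n[0]+"5")
s=env.state();R=Ro.from_euler('xyz',s['tcp_rot']).as_matrix();print(s["t"],s["eef_pos"],R.round(4).tolist(),np.arctan2(R[1,1],R[0,1]),s["qvel"].round(3))
a=cv2.imread("pics/s5.png")[180:380,130:330];b=cv2.imread("pics/t5.png")[130:270,330:500]
c=np.zeros((400,800,3),np.uint8);c[:,:400]=cv2.resize(a,(400,400),interpolation=cv2.INTER_CUBIC);c[:329,400:]=cv2.resize(b,(400,329),interpolation=cv2.INTER_CUBIC);cv2.imwrite("pics/c5.png",c)
```

```text
14.625 [ 552.39022503 -272.88993301  362.91743125] [[0.0004, -0.0493, -0.9988], [0.0008, -0.9988, 0.0493], [-1.0, -0.0008, -0.0003]] -1.620112764605387 [ 0.001  0.     0.001 -0.001 -0.001  0.001]
```

View pics/c5.png

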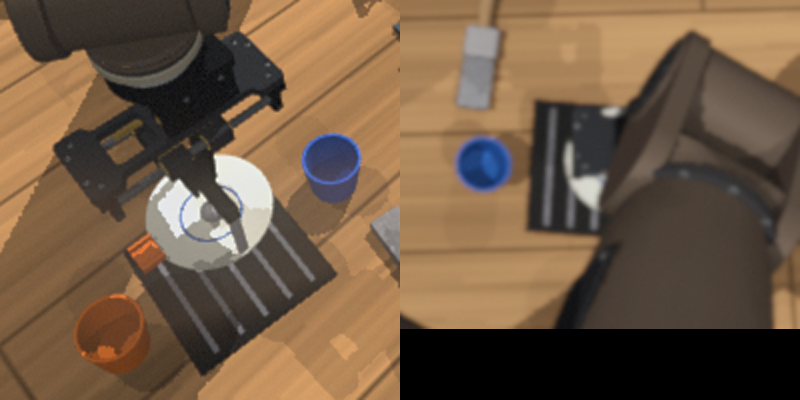

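View pics/w5.png

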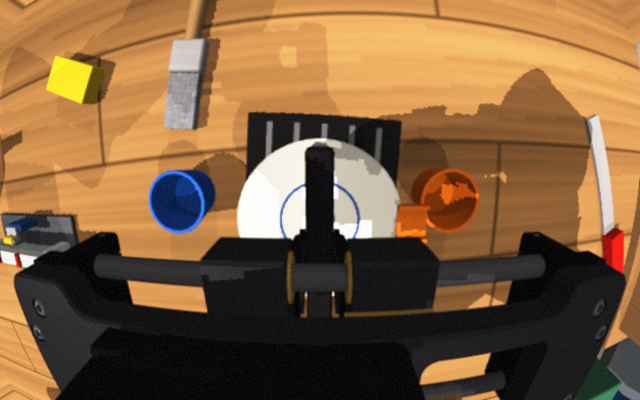

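The dish is over the mat, lip towards the orange cup, and the ball is in the ring (scene crop (210,210)). Now I'll check position, aim and level with numbers.

```bash
python3 - <<'E'
from h import *
S=load("s5");Wd=load("w5")
hs=cv2.cvtColor(Wd["image"],cv2.COLOR_RGB2HSV)
k,l,st,c=cv2.connectedComponentsWithStats(cv2.inRange(hs,(5,150,60),(14,255,255)))
print([(c[i].round(),st[i]) for i in range(1,k) if st[i,4]>150])
print([(u,v,plane(Wd,u,v,4,True).round(1)) for u,v in((248,113),(401,122))])
# cup rims z=55 in wrist: by eye bounds
print("cup or w",plane(Wd,450,197,52,True).round(1),"bl",plane(Wd,181,200,52,True).round(1))
# lip tip (rightmost edge) z=17+106
print("lip",plane(Wd,427,219,123,True).round(1),plane(Wd,398,219,123,True).round(1))
# bar far end and axis
print("bar far end",plane(Wd,319.5,146,200,True).round(1))
hs=cv2.cvtColor(S["image"],cv2.COLOR_RGB2HSV);sub=hs[260:310,210:258]
b=cv2.inRange(sub,(105,70,60),(128,255,230));ys,xs=np.nonzero(b)
el=cv2.fitEllipse(np.stack([xs+210,ys+260],1).astype(np.float32));print("ring",el,plane(S,*el[0],106+11).round(1))
print("ball", plane(S,130+210/2,180+210/2,106+19).round(1))
# white dish outline in scene -> centre at rim height
k,l,st,c=cv2.connectedComponentsWithStats(cv2.inRange(hs,(0,0,120),(180,60,255)))
sc=load("s5");print("orange cup S",plane(S,130+113/2,180+333/2,40).round(1))
E
python3 - <<'E'
import cv2
a=cv2.imread("pics/s5.png")[240:330,180:290];cv2.imwrite("pics/c6.png",cv2.resize(a,(733,600),interpolation=cv2.INTER_CUBIC))
E
```

```text
[(array([117.,  30.]), array([  49,    0,  141,   99, 2727], dtype=int32)), (array([211.,  56.]), array([ 197,    0,   44,  128, 1046], dtype=int32)), (array([319.,  15.]), array([242,  10, 169,  13, 486], dtype=int32)), (array([20., 55.]), array([  3,  30,  39,  52, 568], dtype=int32)), (array([26., 83.]), array([  0,  67,  51,  34, 256], dtype=int32)), (array([488., 174.]), array([  371,    73,   219,   187, 20654], dtype=int32)), (array([ 47., 161.]), array([   0,   98,  125,   98, 1256], dtype=int32)), (array([219., 173.]), array([ 154,  144,   93,   72, 1843], dtype=int32)), (array([630., 284.]), array([ 603,  182,   37,  167, 1635], dtype=int32)), (array([ 82., 228.]), array([ 58, 212,  51,  31, 207], dtype=int32)), (array([470., 295.]), array([ 433,  281,   79,   31, 1069], dtype=int32))]
[(248, 113, array([ 645.4, -198.6,    4. ])), (401, 122, array([ 627.4, -366.7,    4. ]))]
cup or w [ 550.6 -405.9   52. ] bl [ 561.4 -130.    52. ]
lip [ 550.4 -355.4  123. ] [ 551.7 -331.9  123. ]
bar far end [ 611.5 -275.5  200. ]
ring ((234.98687744140625, 286.1380615234375), (26.550281524658203, 31.48393440246582), 61.03422164916992) [ 552.6 -273.9  117. ]
ball [ 555.1 -273.9  125. ]
orange cup S [ 548.2 -406.4   40. ]
```

View pics/c6.png

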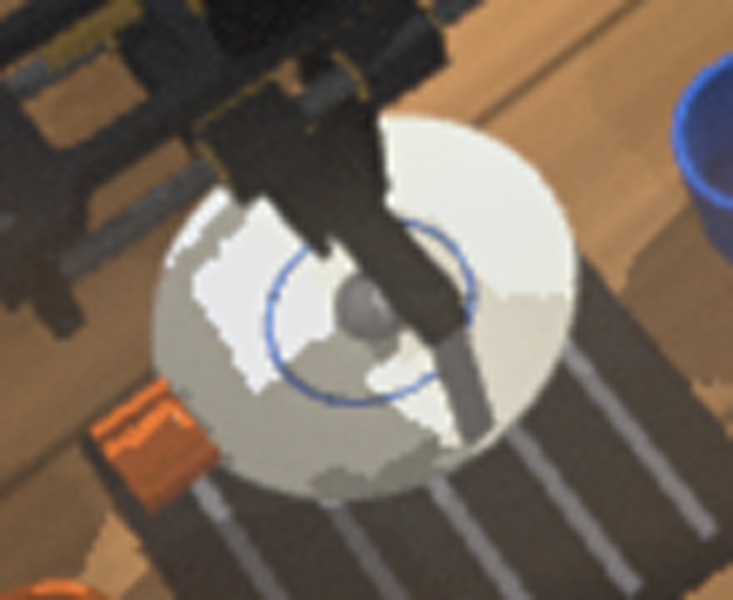

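Run:
```python
from h import *
s=env.state();print(s["t"],s["eef_pos"].round(1),s["opening"]*95,s["ft_force"])
print(env.job_done())
```

```text
14.625 [ 552.4 -272.9  362.9] 13.563729993638582 [ 0.17953303 -0.40002129 -1.90804165]
the job is handed in; nothing more can be done
None
```

I handed the job in at 14.6 s. The middle-sized dish was held still over the mat, its lip pointing at the orange cup.

I pinched the middle-sized dish's handle and lifted it about 49 mm straight up past the catch. The downward load on the wrist reached about 9.3 N in the readings I took. I then carried the dish gently to the mat while turning it about 1.57 rad.

The last checks, taken just before handing in:
- **Position:** The ring's centre was at (552.6, -273.9) mm, against (551.6, -273.5) mm for the middle of the mat. The underside was about 102 mm above the mat's top.
- **Level and still:** The tool pointed down to within 0.001 rad, and the joints were still. The handle sat at the same place in the wrist picture as at the grasp, so I saw no slip or swing.
- **Aim:** The views disagreed by about 4 mm on where the orange cup stands. The lip's aim was therefore within about 0.02 to 0.035 rad of it.
- **Ball:** It was inside the blue ring in every scene picture, and within about 3 mm of the centre at the end. I took no pictures during the carry itself.
- **Bystanders:** I measured both cups again and they agreed with the start to within the measuring error. The wax and brush I only saw in the final wrist picture and did not measure again.

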